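# Tap the block home on its parallels

## Robot

A 6-joint arm with a two-finger parallel gripper is mounted at the origin on the work surface. World frame = base frame: x ahead of the robot, y to its left, z up, the work surface at z = 0. Lengths are in m, angles in rad, forces in N, time in s.
With the tool pointing down it reaches from about 0.325 to 0.85 m from the base axis. Payload 4.4 kg.
Tool frame: the origin (TCP) lies on the centre line of the jaws, within the pads' length; the fingertips stand 11 mm ahead of it and the grasp point (between the pads) lies 8 mm behind it; z points along the fingers, y is the line along which they close (so a half turn about z gives the same grasp; the last joint's range is limited). The gripper opens to 94 mm and grips with 3 to 60 N. Pads are 16 mm wide; open, the fingers measure 119 mm over their backs; the gripper's body (75 mm by 177 mm) begins 78 mm behind the grasp point.
Start: joints at [-1.315, 0.207, 1.542, -0, 1.393, -0.15], TCP at [0.227, -0.528, 0.216] pointing down, gripper open.
Joint ranges: [-2.73, 2.73], [-0.86, 2.22], [0.23, 2.46], [-1.11, 4.25], [0.08, 2.63], [-2.82, 2.82]. Speed limits (rad/s): [2.79, 2.79, 3.14, 3.14, 3.14, 3.14].

## Interface

Orientations are given as a rotation vector (axis times angle).
In Python, from rig import status, viewer, ticket gives the robot as it stands.
- The arm moves only by the shell command python3 -m crank 'ROWS' [OPENING] [FORCE]. ROWS is JSON, a list that holds one entry, the list of rows, each a list of 6 numbers: the shift along the tool's x, y, z in units of 0.025 m (1.0 is 0.025 m), then the turn, a rotation vector about the tool's x, y, z in units of 4 degrees (1.0 is 4 degrees). A call has exactly 10 rows; each row shifts and turns the commanded pose from where the row before left it, along the tool's axes as they then stand; what a row does not reach is not made up. A row lasts 1/12 s, in which the tool goes at most 41.7 mm and 7.16 degrees, less where a joint would pass 70% of its speed; a pose out of reach is approached as far as the arm can. A call with a number of a shift or a turn outside -1 to 1 is refused whole. A call with a gripper value outside its range is refused whole. OPENING is the opening, from 0 (shut) to 1 (fully open), set as the call begins (- or left out, the last holds). The fingers move at their own pace and stop on an object; FORCE is the grip in N (left out, the last holds). Time passes only in rows, so rows that do not move let the fingers close, or fill a call up. It gives the time, the measured TCP pose, the force, the opening and the grip force at its end, in the units of the state.
- status.sense(): the state, without advancing time (a new reading comes with each control period).
- viewer.snapshot(name): name is "side" or "top"; returns a dict with "image" (384x512x3 uint8, red, green, blue), "depth" (384x512 float32, m along the optical axis (not along the pixel's ray), 0 where there is no reading), "K" (3x3 intrinsics, pixels), "view" (4x4, takes a point from world to camera coordinates). Camera axes: x right, y down, z forward; pixel columns grow to the right and rows downward; lengths in m; the calibration is good to about 2 mm. A picture is of the moment at which its call begins.
- ticket.finish_job(): hands the job in; it is judged then, once.
Trained networks look in a picture, given as the dict that the camera call returned (one of the last four; its "shot" number tells which), for a name from the list of things; names that differ only in an ending like _2 or _b are one class to them, and where a whole thing is asked for, a point or a joint stands for the part that bears it (a point fixed in the world has none). Each returns a list of dicts, best first, with "conf" (0 to 1); they miss things now and then, are a little off and sometimes report something else, mostly with a low value. They report only what shows in the picture. A call takes as long as a camera call. They do not tell look-alikes from the thing itself.
- viewer.look_for(target, picture): "pixel" ([column, row] in pixels, amid what is visible of it).
- viewer.silhouettes(target, picture): "region" (384x512 bool, what is visible of it) and "pixel" ([column, row] in pixels, amid what is visible of it).
The state is a dict: "time": time; "q": joint angles; "qd": joint speeds; "effort": joint torques, N m; "eef_pos": TCP position; "ee_rot": TCP orientation; "contact_force": force on the tool from outside, world axes, zero at the start; "wrist_torque": the same for the moment, N m; "grip_width": finger opening in m; "gripper_force": force on a finger pad.
Only numpy, scipy, OpenCV 4.12 (cv2) and the standard library are available. Lean on these libraries where they do the work, as an engineer would, in place of code of your own. Each camera call takes 0.05 s, during which the arm holds its last target. There are 200 camera calls.

## Task

The aluminium block nipped in the blue vise sits proud of the two steel parallels beneath it, which still lie loose. Take the white nylon tapper (the metal ones would mark the block) and tap or press the block down with it, not with the bare gripper, until it is fully home on both parallels and they can no longer slide. Then stand the tapper upright on the open bench and let go of it.

Things in the scene. Friction and masses are not known exactly. Their poses are not given: they have to be found in the camera images.
- tapper: White nylon tapper, 115 mm tall, 130 g, standing loose on the bench (z=0). Flat round foot 44 mm wide, 45 mm high, then a taper, then a plain round handle 26 mm in diameter from 54 mm to the flat top at 115 mm; grip it from above, any yaw. Origin: centre of its underside, z up. A dark steel and a brass tapper of the same shape stand near (80 mm or more between centres); the three change places.
- workpiece: Aluminium block 50 (x) x 60 (y) x 36 (z) mm, four dark holes on top, between the jaws of a fixed blue vise. Origin: centre of its underside, z up. It slides only straight down, stays where left and resists with about 9 N; it starts 10 to 20 mm above the parallels. Home: origin 14 mm above the parallels' origins, where it stops dead; its top is then 78 mm above the bench, 8 mm above the jaws.
- parallel_near: Ground steel bar 8 (x) x 100 (y) x 14 (z) mm, loose on the vise bed 28 mm above the bench, beneath the block, along the jaw on the vise's screw side (block's -x). Its ends stick out of the jaws. Origin: centre of its underside. The jaws are 80 mm wide (y), reach 66 mm from the block's centre along x; the screw and its T-bar, up to 59 mm high, reach 165 mm along the block's -x.
- parallel_far: The second parallel, of the same size, along the fixed jaw (block's +x), its ends sticking out of the jaws. Origin: centre of its underside.
Not all that is in view belongs to the job. Several things have the shape of the tapper; the one meant has the colours described above.

How it is judged:
By the outcome, as a careful person would: the job done as asked, in the order asked, and still so for the second after the job is handed in, with the robot touching nothing.
It also fails if it takes over 48 s, if anything falls off the work surface, if the arm or the gripper's body presses on something with over 40 N, if the wrist force passes 120 N, or if a joint passes its speed limit or range.

## Working session

There is one attempt and no reset: what is moved stays moved. The work goes in short steps, Python scripts to look and compute and a shell command to move; the robot and the scene stay as the last step left them, time stands still between calls to the robot, and variables do not carry over. Pictures are saved under pics/ and viewed, at most 10 in all, crops included, and the job is handed in when it is done.

```bash
mkdir -p pics; cat > h.py <<'E'
import numpy as np,cv2
from rig import status,viewer,ticket
from scipy.spatial.transform import Rotation as R
def pts(s,mask=None):
    d=s["depth"];v,u=np.nonzero((d>0)&(mask if mask is not None else True))
    z=d[v,u];K=s["K"];c=np.c_[(u-K[0,2])*z/K[0,0],(v-K[1,2])*z/K[1,1],z]
    V=s["view"];return (c-V[:3,3])@V[:3,:3],u,v
def save(s,n,box=None,sc=1):
    im=s["image"][...,::-1]
    if box: im=im[box[1]:box[3],box[0]:box[2]]
    cv2.imwrite("pics/"+n,cv2.resize(im,None,fx=sc,fy=sc,interpolation=cv2.INTER_CUBIC))
E
python3 - <<'E'
from h import *
s=status.sense();print({k:np.round(v,3).tolist() for k,v in s.items()})
print(R.from_rotvec(s["ee_rot"]).as_matrix().round(3))
ims=[]
for n in("top","side"):
    p=viewer.snapshot(n);save(p,n+"0.png",None,1.5)
    for t in("tapper","workpiece","parallel_near","parallel_far"):
        for r in viewer.silhouettes(t,p)[:4]:
            P,u,v=pts(p,r["region"])
            print(n,t,round(r["conf"],2),np.round(r["pixel"]),len(u),np.median(P,0).round(3) if len(u) else "", P[:,2].max().round(3) if len(u) else "",np.median(p["image"][r["region"]],0))
E
```

```text
{'time': 0.0, 'q': [-1.315, 0.207, 1.543, 0.0, 1.393, -0.151], 'qd': [0.002, 0.0, -0.001, 0.002, 0.0, -0.001], 'effort': [0.001, -37.087, -28.142, 0.07, 0.036, -0.0], 'eef_pos': [0.227, -0.528, 0.215], 'ee_rot': [-3.075, -0.633, 0.0], 'contact_force': [0.118, -0.056, -0.547], 'wrist_torque': [0.073, 0.024, 0.009], 'gripper_force': 0.0, 'grip_width': 0.094}
[[ 0.919  0.395 -0.001]
 [ 0.395 -0.919  0.002]
 [ 0.    -0.002 -1.   ]]
top tapper 0.94 [167. 147.] 458 [0.612 0.284 0.054] 0.119 [250.  164.5 194. ]
top tapper 0.79 [169. 184.] 434 [0.529 0.279 0.054] 0.121 [253.  251.5 251. ]
top tapper 0.76 [178. 225.] 406 [0.448 0.253 0.054] 0.119 [249.5  31.   26. ]
top tapper 0.71 [146. 222.] 490 [0.455 0.332 0.052] 0.12 [141.  64. 193.]
top workpiece 0.69 [345. 193.] 799 [ 0.499 -0.096  0.091] 0.096 [248. 249. 247.]
top parallel_near 0.51 [326. 214.] 21 [ 0.474 -0.066  0.043] 0.046 [254. 253. 251.]
side tapper 0.96 [157. 157.] 707 [0.451 0.33  0.057] 0.118 [107.  69. 134.]
side tapper 0.87 [171. 170.] 692 [0.444 0.25  0.065] 0.118 [165.  61.  60.]
side tapper 0.73 [238. 151.] 762 [0.613 0.279 0.05 ] 0.117 [196. 120. 143.]
side tapper 0.62 [203. 160.] 807 [0.53  0.275 0.051] 0.118 [190. 183. 184.]
side workpiece 0.73 [310. 246.] 1577 [ 0.496 -0.108  0.091] 0.094 [175. 179. 181.]
side parallel_near 0.58 [322. 288.] 120 [ 0.49  -0.149  0.04 ] 0.044 [147.  153.5 164. ]
side parallel_far 0.78 [331. 271.] 218 [ 0.528 -0.129  0.039] 0.045 [140. 145. 151.]
```

View pics/top0.png

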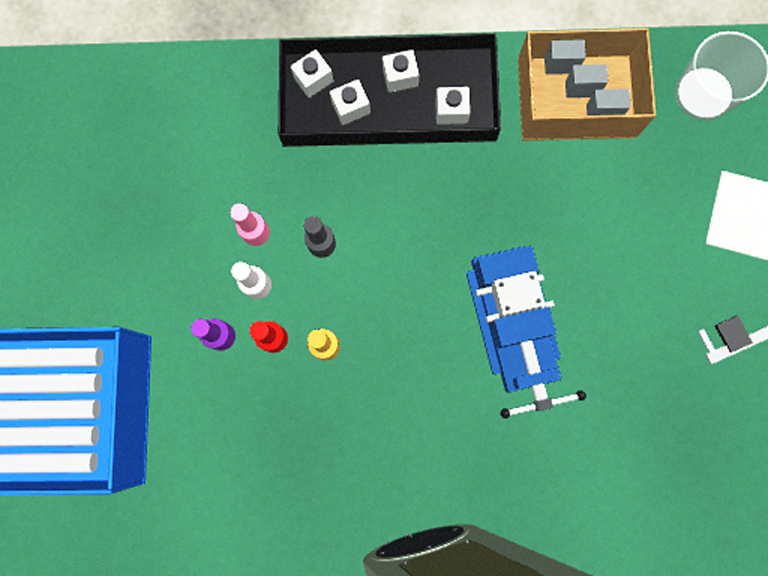

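View pics/side0.png

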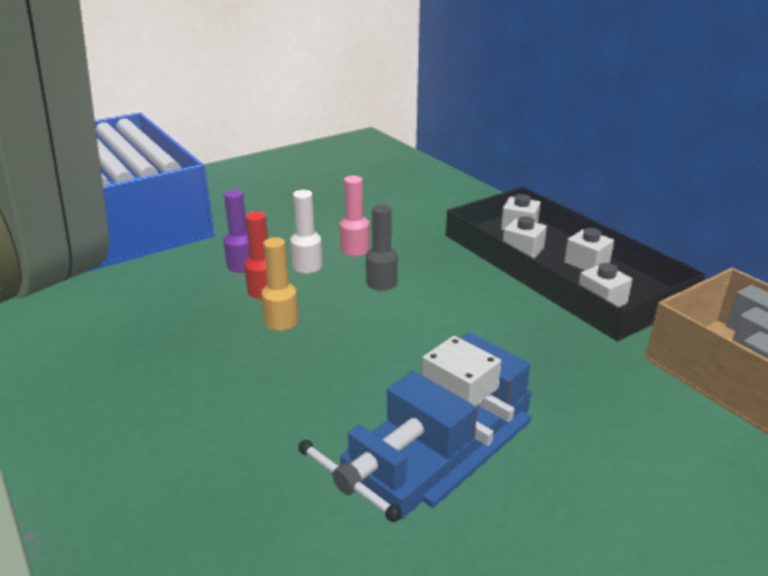

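Candidates in top.png (512-wide pixels): pink (167,149), dark steel (212,157), white (167,187), purple (142,222), red (179,224) and brass (215,229). The white one by description is at (167,187) in top and (203,155) in side. I'll check it in a crop and measure it.

```bash
python3 - <<'E'
from h import *
p=viewer.snapshot("side");save(p,"crop1.png",(140,100,290,230),4)
q=viewer.snapshot("top")
for n,s in(("side",p),("top",q)):
    P,u,v=pts(s)
    for nm,c in (("white",(.53,.28)),("dark",(.6,.18))):
      for lo,hi in((.006,.04),(.06,.108),(.111,.13)):
        m=(np.hypot(P[:,0]-c[0],P[:,1]-c[1])<.045)&(P[:,2]>lo)&(P[:,2]<hi)
        if m.sum()>3:
            a=P[m];print(n,nm,lo,m.sum(),a.mean(0).round(4),"min",a.min(0).round(3),"max",a.max(0).round(3))
    r=viewer.silhouettes("workpiece",s)[0]["region"]
    A,_,_=pts(s,r);t=A[A[:,2]>np.percentile(A[:,2],90)-.006]
    rect=cv2.minAreaRect((t[:,:2]*1000).astype(np.float32));print(n,"block",np.round(rect[0],1),np.round(rect[1],1),rect[2],"z",np.median(t[:,2]).round(4))
E
```

```text
side white 0.006 284 [0.5296 0.2721 0.0234] min [0.514 0.262 0.006] max [0.556 0.297 0.04 ]
side white 0.06 263 [0.5325 0.2785 0.0845] min [0.523 0.272 0.06 ] max [0.548 0.295 0.108]
side white 0.111 70 [0.5348 0.2827 0.1152] min [0.523 0.273 0.111] max [0.549 0.298 0.117]
side dark 0.006 298 [0.59   0.1735 0.0228] min [0.577 0.163 0.006] max [0.614 0.197 0.04 ]
side dark 0.06 279 [0.5942 0.1794 0.0842] min [0.586 0.172 0.06 ] max [0.608 0.193 0.108]
side dark 0.111 85 [0.5976 0.1844 0.1151] min [0.587 0.173 0.111] max [0.611 0.201 0.117]
side block [502.2 -98.5] [51.6 61.5] 12.81514835357666 z 0.0921
top white 0.006 71 [0.5235 0.2739 0.0229] min [0.514 0.265 0.007] max [0.545 0.297 0.039]
top white 0.06 74 [0.5291 0.2793 0.0855] min [0.522 0.274 0.062] max [0.543 0.293 0.108]
top white 0.111 119 [0.5348 0.2863 0.1153] min [0.523 0.275 0.111] max [0.547 0.298 0.119]
top dark 0.006 67 [0.5826 0.18   0.0233] min [0.562 0.162 0.006] max [0.603 0.203 0.04 ]
top dark 0.06 72 [0.5896 0.1828 0.0841] min [0.585 0.174 0.061] max [0.603 0.197 0.108]
top dark 0.111 119 [0.5979 0.1871 0.1152] min [0.585 0.175 0.111] max [0.611 0.198 0.119]
top block [501.4 -96.8] [50.3 59.3] 12.075769424438477 z 0.0921
```

View pics/crop1.png

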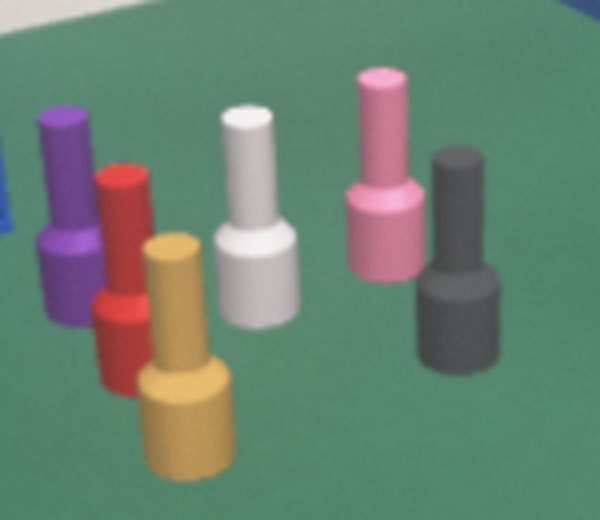

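The crop confirms the choice: the white tapper is at crop pixel (247,115), side (202,129), with pink to its right and purple, red and brass to its left. It stands at about (0.535, 0.285). The block centre is about (0.502, -0.098), with its top at 92 mm, so it sits 14 mm proud.

```bash
python3 -m crank '[[[0.5,-0.5,0,0,0,0],[0.97,-1,0,0,0,0],[0.97,-1,0,0,0,0],[0.97,-1,0,0,0,0],[0.97,-1,0,0,0,0],[0.97,-1,0,0,0,0],[0.97,-1,0,0,0,0],[0.97,-1,0,0,0,0],[0.97,-1,0,0,0,0],[0.97,-1,0,0,0,0]]]' 0.6 20
python3 -m crank '[[[0.97,-1,0,0,0,0],[0.97,-1,0,0,0,0],[0.97,-1,0,0,0,0],[0.97,-1,0,0,0,0],[0.97,-1,0,0,0,0],[0.97,-1,0,0,0,0],[0.97,-1,0,0,0,0],[0.97,-1,0,0,0,0],[0.97,-1,0,0,0,0],[0.97,-1,0,0,0,0]]]'
python3 -m crank '[[[0.97,-1,0,0,0,0],[0.97,-1,0,0,0,0],[0.97,-1,0,0,0,0],[0.8,-0.8,0,0,0,0],[0.5,-0.5,0,0,0,0],[0.3,-0.3,0,0,0,0],[0,0,0,0,0,0],[0,0,0,0,0,0],[0,0,0,0,0,0],[0,0,0,0,0,0]]]'
python3 - <<'E'
from h import *
s=status.sense();M=R.from_rotvec(s["ee_rot"]).as_matrix()
print(s["time"],s["eef_pos"].round(4) if hasattr(s["eef_pos"],"round") else s["eef_pos"],M.round(3))
print("units to tapper",(M.T@(np.array([.535,.285,.088])-s["eef_pos"])/.025).round(2))
E
```

```text
time: 1.53
eef_pos: [0.3455, -0.2175, 0.2167]
ee_rot: [3.077, 0.632, 0.001]
contact_force: [0.3, -0.1, -0.3]
grip_width: 0.0563
gripper_force: 0.0
time: 2.37
eef_pos: [0.4697, 0.1083, 0.2167]
ee_rot: [3.077, 0.634, 0.001]
contact_force: [0.8, 0.4, -0.9]
grip_width: 0.0564
gripper_force: 0.0
time: 3.2
eef_pos: [0.5273, 0.2554, 0.2165]
ee_rot: [3.077, 0.631, -0.001]
contact_force: [-0.4, -0.8, -0.0]
grip_width: 0.0565
gripper_force: 0.0
3.2 [0.5273 0.2554 0.2165] [[ 0.919  0.393 -0.   ]
 [ 0.393 -0.919 -0.   ]
 [-0.     0.    -1.   ]]
units to tapper [ 0.75 -0.97  5.14]
```

```bash
python3 -m crank '[[[0.4,-0.5,0,0,0,0],[0.35,-0.47,0,0,0,0],[0,0,0.5,0,0,0],[0,0,0.5,0,0,0],[0,0,0,0,0,0],[0,0,0,0,0,0],[0,0,0,0,0,0],[0,0,0,0,0,0],[0,0,0,0,0,0],[0,0,0,0,0,0]]]'
python3 - <<'E'
from h import *
s=status.sense();M=R.from_rotvec(s["ee_rot"]).as_matrix()
for n in("top","side"):
    p=viewer.snapshot(n)
    P,u,v=pts(p)
    m=(np.hypot(P[:,0]-.535,P[:,1]-.285)<.03)&(P[:,2]>.111)&(P[:,2]<.122)
    print(n,m.sum(),P[m].mean(0) if m.any() else "")
save(p,"appr.png",(130,60,290,180),4)
print("units to tapper",(M.T@(np.array([.535,.285,.088])-s["eef_pos"])/.025).round(2))
E
```

```text
time: 4.03
eef_pos: [0.5356, 0.2862, 0.1921]
ee_rot: [-3.077, -0.633, -0.002]
contact_force: [0.0, -0.1, -0.1]
grip_width: 0.0568
gripper_force: 0.0
top 79 [0.53566843 0.28313815 0.11579709]
side 72 [0.53488809 0.28312725 0.1150312 ]
units to tapper [-0.04  0.04  4.16]
```

View pics/appr.png

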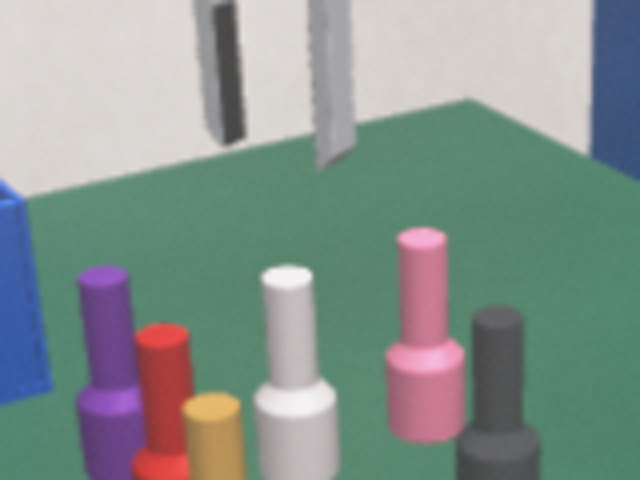

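The fingers (crop columns 220 and 335) straddle the white handle (column 287). I'll descend and grip.

```bash
python3 -m crank '[[[0,0,0.6,0,0,0],[0,0,0.6,0,0,0],[0,0,0.6,0,0,0],[0,0,0.6,0,0,0],[0,0,0.6,0,0,0],[0,0,0.6,0,0,0],[0,0,0.4,0,0,0],[0,0,0.15,0,0,0],[0,0,0,0,0,0],[0,0,0,0,0,0]]]'
python3 -m crank '[[[0,0,0,0,0,0],[0,0,0,0,0,0],[0,0,0,0,0,0],[0,0,0,0,0,0],[0,0,0,0,0,0],[0,0,0,0,0,0],[0,0,0,0,0,0],[0,0,0,0,0,0],[0,0,0,0,0,0],[0,0,0,0,0,0]]]' 0 50
```

```text
time: 4.97
eef_pos: [0.5356, 0.2864, 0.0882]
ee_rot: [-3.077, -0.633, -0.001]
contact_force: [-0.4, -0.1, 0.9]
grip_width: 0.0562
gripper_force: 0.0
time: 5.8
eef_pos: [0.5354, 0.2864, 0.088]
ee_rot: [-3.077, -0.633, -0.001]
contact_force: [-0.7, 0.4, 2.5]
grip_width: 0.0248
gripper_force: 50.0
```

```bash
python3 -m crank '[[[0,0,-0.3,0,0,0],[0,0,-0.7,0,0,0],[0,0,-0.9,0,0,0],[0,0,-0.9,0,0,0],[0,0,-0.9,0,0,0],[0,0,-0.8,0,0,0],[0,0,-0.5,0,0,0],[-0.2,0.4,-0.2,0,0,0],[-0.4,0.75,0,0,0,0],[-0.5,0.95,0,0,0,0]]]'
python3 -m crank '[[[-0.5,0.95,0,0,0,0],[-0.5,0.95,0,0,0,0],[-0.5,0.95,0,0,0,0],[-0.5,0.95,0,0,0,0],[-0.5,0.95,0,0,0,0],[-0.5,0.95,0,0,0,0],[-0.5,0.95,0,0,0,0],[-0.5,0.95,0,0,0,0],[-0.5,0.95,0,0,0,0],[-0.5,0.95,0,0,0,0]]]'
python3 -m crank '[[[-0.5,0.9,0,0,0,0],[-0.4,0.65,0,0,0,0],[-0.25,0.4,0,0,0,0],[0,0,0,0,0,0],[0,0,0,0,0,0],[0,0,0,0,0,0],[0,0,0,0,0,0],[0,0,0,0,0,0],[0,0,0,0,0,0],[0,0,0,0,0,0]]]'
python3 - <<'E'
from h import *
s=status.sense();M=R.from_rotvec(s["ee_rot"]).as_matrix()
for n in("top","side"):
    p=viewer.snapshot(n)
    P,u,v=pts(p);e=s["eef_pos"]
    m=(np.hypot(P[:,0]-e[0],P[:,1]-e[1])<.04)&(P[:,2]>e[2]-.095)&(P[:,2]<e[2]-.045)
    a=P[m];print(n,m.sum(),a.mean(0).round(4),a.min(0).round(3),a.max(0).round(3))
save(p,"over.png",(200,80,400,350),2)
print("units to block",(M.T@(np.array([.502,-.0975,.180])-s["eef_pos"])/.025).round(2))
E
```

```text
time: 6.63
eef_pos: [0.53, 0.2268, 0.2171]
ee_rot: [3.076, 0.637, -0.001]
contact_force: [0.1, 0.3, -0.7]
grip_width: 0.0249
gripper_force: 50.0
time: 7.47
eef_pos: [0.5078, -0.0421, 0.2163]
ee_rot: [-3.076, -0.632, 0.004]
contact_force: [0.4, -0.0, -1.9]
grip_width: 0.0252
gripper_force: 50.0
time: 8.3
eef_pos: [0.5025, -0.0959, 0.2177]
ee_rot: [-3.077, -0.635, -0.0]
contact_force: [-0.7, -0.9, -1.2]
grip_width: 0.0254
gripper_force: 50.0<stdin>:7: RuntimeWarning: Mean of empty slice.
  ret = um.true_divide(
Traceback (most recent call last):
ValueError: zero-size array to reduction operation minimum which has no identity
```

```bash
python3 - <<'E'
from h import *
s=status.sense();M=R.from_rotvec(s["ee_rot"]).as_matrix();e=np.array(s["eef_pos"])
p=viewer.snapshot("side")
P,u,v=pts(p)
m=(np.hypot(P[:,0]-e[0],P[:,1]-e[1])<.05)&(P[:,2]>e[2]-.11)&(P[:,2]<e[2]-.045)&(P[:,2]>.11)
a=P[m];print(m.sum());
if m.any():print(a.mean(0).round(4),a.min(0).round(3),a.max(0).round(3))
save(p,"over.png",(200,80,420,350),2)
print("units to block",(M.T@(np.array([.502,-.0975,.180])-e)/.025).round(2))
E
```

```text
771
[ 0.4923 -0.1084  0.1526] [ 0.481 -0.119  0.131] [ 0.518 -0.084  0.173]
units to block [-0.04  0.05  1.51]
```

View pics/over.png

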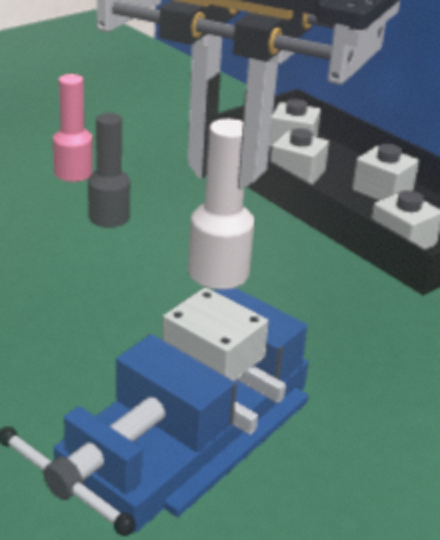

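The white tapper hangs upright at crop (222,245), centred over the block at (217,330). I'll lower it and press slowly, watching the force.

```bash
python3 -m crank '[[[-0.04,0.05,0.3,0,0,0],[0,0,0.4,0,0,0],[0,0,0.3,0,0,0],[0,0,0.2,0,0,0],[0,0,0.1,0,0,0],[0,0,0.1,0,0,0],[0,0,0.1,0,0,0],[0,0,0.1,0,0,0],[0,0,0.1,0,0,0],[0,0,0,0,0,0]]]'
python3 -m crank '[[[0,0,0.06,0,0,0],[0,0,0.06,0,0,0],[0,0,0.06,0,0,0],[0,0,0.04,0,0,0],[0,0,0.04,0,0,0],[0,0,0.04,0,0,0],[0,0,0.04,0,0,0],[0,0,0,0,0,0],[0,0,0,0,0,0],[0,0,0,0,0,0]]]'
```

```text
time: 9.23
eef_pos: [0.5023, -0.0981, 0.176]
ee_rot: [3.077, 0.633, 0.001]
contact_force: [-0.9, 0.2, 1.8]
grip_width: 0.0248
gripper_force: 50.0
time: 10.07
eef_pos: [0.5023, -0.0981, 0.1674]
ee_rot: [3.077, 0.633, 0.001]
contact_force: [-1.9, 1.2, 5.8]
grip_width: 0.0254
gripper_force: 50.0
```

```bash
python3 -m crank '[[[0,0,0.03,0,0,0],[0,0,0.03,0,0,0],[0,0,0.02,0,0,0],[0,0,0,0,0,0],[0,0,0,0,0,0],[0,0,0,0,0,0],[0,0,0,0,0,0],[0,0,0,0,0,0],[0,0,0,0,0,0],[0,0,0,0,0,0]]]'
python3 -m crank '[[[0,0,0.03,0,0,0],[0,0,0.03,0,0,0],[0,0,0.02,0,0,0],[0,0,0,0,0,0],[0,0,0,0,0,0],[0,0,0,0,0,0],[0,0,0,0,0,0],[0,0,0,0,0,0],[0,0,0,0,0,0],[0,0,0,0,0,0]]]'
```

```text
time: 10.9
eef_pos: [0.5023, -0.0981, 0.1659]
ee_rot: [3.077, 0.633, 0.001]
contact_force: [-3.4, 1.4, 8.4]
grip_width: 0.0252
gripper_force: 50.0
time: 11.73
eef_pos: [0.5026, -0.0981, 0.1659]
ee_rot: [3.076, 0.633, 0.002]
contact_force: [-5.6, 3.1, 17.7]
grip_width: 0.0253
gripper_force: 50.0
```

It stopped dead at the expected height. I'll press slightly more to confirm, then lift clear and look.

```bash
python3 -m crank '[[[0,0,0.04,0,0,0],[0,0,0.03,0,0,0],[0,0,0,0,0,0],[0,0,0,0,0,0],[0,0,0,0,0,0],[0,0,0,0,0,0],[0,0,0,0,0,0],[0,0,0,0,0,0],[0,0,0,0,0,0],[0,0,0,0,0,0]]]'
python3 -m crank '[[[0,0,-0.2,0,0,0],[0,0,-0.4,0,0,0],[0,0,-0.6,0,0,0],[0,0,-0.6,0,0,0],[0,0,-0.5,0,0,0],[0,0,-0.3,0,0,0],[0,0,0,0,0,0],[0,0,0,0,0,0],[0,0,0,0,0,0],[0,0,0,0,0,0]]]'
python3 - <<'E'
from h import *
s=status.sense();e=np.array(s["eef_pos"]);print(e)
p=viewer.snapshot("side");P,u,v=pts(p)
m=(np.hypot(P[:,0]-.502,P[:,1]+.0975)<.02)&(P[:,2]>.06)&(P[:,2]<.11)
print("block top",m.sum(),np.median(P[m,2]))
m=(np.hypot(P[:,0]-e[0],P[:,1]-e[1])<.05)&(P[:,2]<.16)&(P[:,2]>.1)
a=P[m];print("tapper",m.sum(),a.mean(0).round(3),a[:,2].min(), a[:,2].max())
save(p,"after.png",(200,80,420,350),2)
for t in("parallel_near","parallel_far"):
    for r in viewer.silhouettes(t,p)[:2]: print(t,r["conf"],np.round(r["pixel"]),np.median(pts(p,r["region"])[0],0).round(3))
E
```

```text
time: 12.57
eef_pos: [0.5028, -0.0981, 0.1659]
ee_rot: [3.076, 0.633, 0.003]
contact_force: [-8.1, 3.0, 25.8]
grip_width: 0.025
gripper_force: 50.0
time: 13.4
eef_pos: [0.5012, -0.0978, 0.2246]
ee_rot: [-3.076, -0.633, 0.003]
contact_force: [-1.3, 0.1, -1.4]
grip_width: 0.0252
gripper_force: 50.0
[ 0.50121656 -0.09780987  0.2245871 ]
block top 358 0.07887204270875614
tapper 399 [ 0.491 -0.11   0.149] 0.13707210077485235 0.15996544827858944
parallel_near 0.54 [320. 291.] [ 0.491 -0.149  0.039]
parallel_near 0.23 [311. 186.] [ 0.492 -0.108  0.186]
parallel_far 0.66 [311. 185.] [ 0.492 -0.108  0.186]
parallel_far 0.56 [334. 272.] [ 0.528 -0.132  0.039]
```

View pics/after.png

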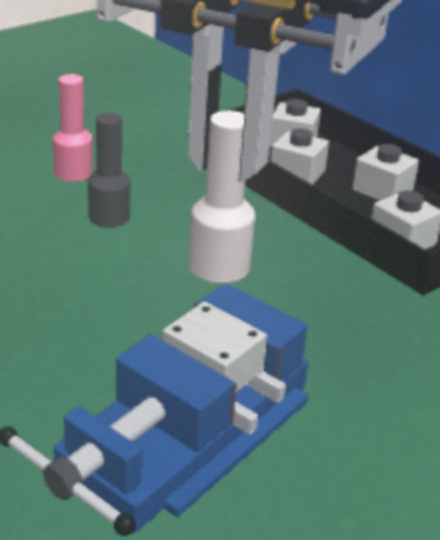

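The block's top now reads 79 mm, level and seated at crop (215,335); before it was 92 mm. The tapper is still upright in the grip. I'll set it down on the open bench near (0.52, 0.07).

```bash
python3 -m crank '[[[0.2,-0.35,0,0,0,0],[0.4,-0.7,0,0,0,0],[0.5,-0.86,0,0,0,0],[0.5,-0.86,0,0,0,0],[0.5,-0.86,0,0,0,0],[0.5,-0.86,0,0,0,0],[0.4,-0.7,0,0,0,0],[0.3,-0.45,0,0,0,0],[0.1,-0.2,0,0,0,0],[0,0,0,0,0,0]]]'
python3 -m crank '[[[0,0,0.3,0,0,0],[0,0,0.6,0,0,0],[0,0,0.8,0,0,0],[0,0,0.8,0,0,0],[0,0,0.8,0,0,0],[0,0,0.7,0,0,0],[0,0,0.5,0,0,0],[0,0,0.3,0,0,0],[0,0,0.2,0,0,0],[0,0,0,0,0,0]]]'
```

```text
time: 14.38
eef_pos: [0.5222, 0.0712, 0.2258]
ee_rot: [-3.076, -0.637, 0.001]
contact_force: [-0.2, -0.2, -1.0]
grip_width: 0.0251
gripper_force: 50.0
time: 15.22
eef_pos: [0.5216, 0.069, 0.0998]
ee_rot: [-3.077, -0.631, 0.003]
contact_force: [0.5, -0.1, -1.3]
grip_width: 0.0251
gripper_force: 50.0
```

```bash
python3 -m crank '[[[0,0,0.1,0,0,0],[0,0,0.1,0,0,0],[0,0,0.08,0,0,0],[0,0,0.06,0,0,0],[0,0,0.05,0,0,0],[0,0,0.04,0,0,0],[0,0,0.03,0,0,0],[0,0,0.01,0,0,0],[0,0,0,0,0,0],[0,0,0,0,0,0]]]'
```

```text
time: 16.05
eef_pos: [0.5225, 0.0697, 0.0892]
ee_rot: [-3.077, -0.633, -0.0]
contact_force: [0.5, -0.1, -1.3]
grip_width: 0.0251
gripper_force: 50.0
```

```bash
python3 -m crank '[[[0,0,0.03,0,0,0],[0,0,0.02,0,0,0],[0,0,0.01,0,0,0],[0,0,0,0,0,0],[0,0,0,0,0,0],[0,0,0,0,0,0],[0,0,0,0,0,0],[0,0,0,0,0,0],[0,0,0,0,0,0],[0,0,0,0,0,0]]]'
```

```text
time: 16.88
eef_pos: [0.5226, 0.0697, 0.088]
ee_rot: [3.077, 0.633, 0.001]
contact_force: [-1.2, 0.3, 2.6]
grip_width: 0.0251
gripper_force: 50.0
```

It's down on the bench (vertical force now +2.6 N). I'll release and back off straight up.

```bash
python3 -m crank '[[[0,0,0,0,0,0],[0,0,0,0,0,0],[0,0,0,0,0,0],[0,0,0,0,0,0],[0,0,0,0,0,0],[0,0,0,0,0,0],[0,0,0,0,0,0],[0,0,0,0,0,0],[0,0,0,0,0,0],[0,0,0,0,0,0]]]' 0.6 10
python3 -m crank '[[[0,0,-0.3,0,0,0],[0,0,-0.6,0,0,0],[0,0,-0.9,0,0,0],[0,0,-0.9,0,0,0],[0,0,-0.9,0,0,0],[0,0,-0.8,0,0,0],[0,0,-0.5,0,0,0],[0,0,-0.3,0,0,0],[0,0,0,0,0,0],[0,0,0,0,0,0]]]'
python3 - <<'E'
from h import *
p=viewer.snapshot("side");P,u,v=pts(p)
for nm,c in(("block",(.502,-.0975)),("tapper",(.522,.07))):
    m=(np.hypot(P[:,0]-c[0],P[:,1]-c[1])<.022)&(P[:,2]>.06)&(P[:,2]<.125)
    t=P[m];t=t[t[:,2]>t[:,2].max()-.006];print(nm,t.mean(0).round(4))
save(p,"final.png",None,1.5)
E
```

```text
time: 17.72
eef_pos: [0.5224, 0.0696, 0.0877]
ee_rot: [3.077, 0.633, 0.0]
contact_force: [0.7, -0.5, -0.1]
grip_width: 0.0567
gripper_force: 0.0
time: 18.55
eef_pos: [0.5224, 0.0696, 0.2178]
ee_rot: [3.077, 0.633, 0.0]
contact_force: [-0.0, 0.1, -0.8]
grip_width: 0.0566
gripper_force: 0.0
block [ 0.5015 -0.0978  0.0789]
tapper [0.5221 0.0665 0.1154]
```

View pics/final.png

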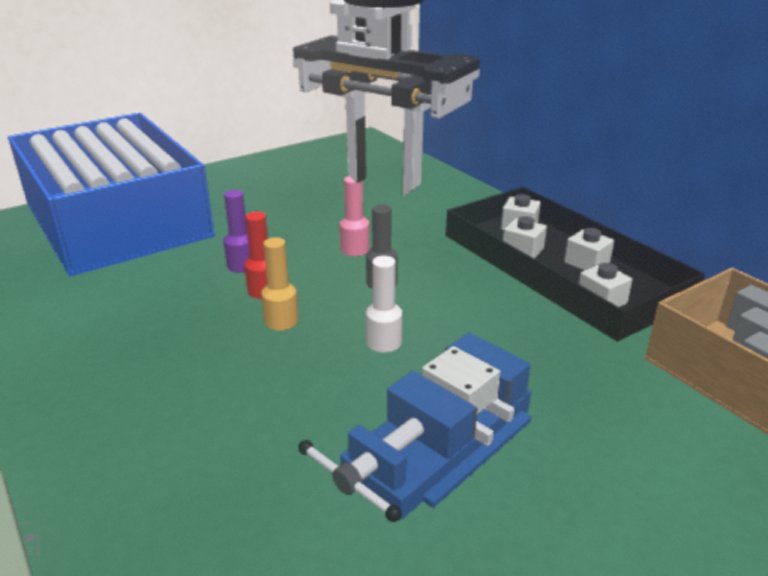

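The white tapper stands upright and free at (384,305), the block is seated at (462,375), and the gripper is clear. I'll check the block's height against the jaws (8 mm when home) and hand in if it agrees.

```bash
python3 - <<'E'
from h import *
p=viewer.snapshot("side");P,u,v=pts(p)
a=np.radians(12.4);d=P[:,:2]-[.502,-.0975]
x=d@[np.cos(a),np.sin(a)];y=d@[-np.sin(a),np.cos(a)]
b=np.median(P[(abs(x)<.018)&(abs(y)<.02)&(P[:,2]>.06)&(P[:,2]<.1),2])
j=[np.median(P[(s*x>.034)&(s*x<.058)&(abs(y)<.03)&(P[:,2]>.06)&(P[:,2]<.1),2]) for s in(1,-1)]
print(b,j)
if b-np.mean(j)<.0092: print(ticket.finish_job())
E
```

```text
0.07888382446529506 [np.float64(0.07089321075496509), np.float64(0.07092121014491062)]
the job is handed in; nothing more can be done
None
```

The block is pressed fully home, 8.0 mm above the jaws where it stopped dead, and the white nylon tapper stands upright and released on the open bench; the job is handed in at about 18.6 s, with no separate test that the parallels no longer slide.

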